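# Mount the candle carriage on the ledge rail and clamp it

### The arm

A 7-joint arm with a two-finger parallel gripper is mounted at the origin on the work surface. World frame = base frame: x ahead of the robot, y to its left, z up, the work surface at z = 0. Lengths are in m, angles in rad, forces in N, time in s.
With the tool pointing down it reaches from about 0.425 to 0.8 m from the base axis. Payload 8.3 kg.
Tool frame: the origin (TCP) lies on the mounting face of the last link; the fingertips stand 173 mm ahead of it and the grasp point (between the pads) lies 155 mm ahead of it; z points along the fingers, y is the line along which they close (so a half turn about z gives the same grasp; the last joint's range is limited). The gripper opens to 85 mm and grips with 20 to 120 N. Pads are 22 mm wide; open, the fingers measure 114 mm over their backs; the gripper's body (76 mm by 85 mm) begins 54 mm behind the grasp point. The pads swing forward as they close: fully open they stand 13 mm farther back than shut.
Start: joints at [1.178, 0.383, 0.016, 1.37, -0.006, 1.388, -0.046], TCP at [0.202, -0.591, 0.405] pointing down, gripper open.
Joint ranges: [-2.95, 2.95], [-0.25, 2.06], [-1.52, 1.56], [0.18, 2.33], [-1.44, 4.58], [0.02, 2.06], [-3.01, 3.01]. Speed limits (rad/s): [2.39, 2.39, 3.01, 3.01, 3.14, 3.14, 3.14].

### API

Orientations are given as a unit quaternion [w, x, y, z].
In Python, from rig import read_state, get_image, get_calibration, job_done gives the robot as it stands.
- The arm moves only by the shell command python3 -m handwheel 'ROWS'. ROWS is JSON, a list of rows, each a list of 3 entries, a list of its own where there are three numbers: the turn, a rotation vector about the tool's x, y, z in rad, then the shift along the tool's x, y, z in m, then the finger opening in m, from 0 to 0.0854. In form: [[[rx, ry, rz], [x, y, z], jaw], ...]. A call has exactly 5 rows; each row shifts and turns the commanded pose from where the row before left it, along the tool's axes as they then stand; what a row does not reach is not made up. A row lasts 1/10 s, in which the tool goes at most 50 mm and 8.59 degrees, less where a joint would pass 70% of its speed; a pose out of reach is approached as far as the arm can. A call with a gripper value outside its range is refused whole. The fingers move at their own pace and stop on an object; the grip force is fixed at half the most. Time passes only in rows, so rows that do not move let the fingers close, or fill a call up. It gives the time, the measured TCP pose, the force, the opening and the grip force at its end, in the units of the state.
- read_state(): the state, without advancing time (a new reading comes with each control period).
- get_image(name): name is "side" or "top"; returns the picture (400x640x3 uint8, blue, green, red); there is no depth.
- get_calibration(name): a dict with "fx", "fy", "cx", "cy" (pixels), "distortion" ([k1, k2, p1, p2, k3] as OpenCV has them; the pictures are not rectified), "origin" and "attitude" of the camera in the world. Camera axes: x right, y down, z forward; pixel columns grow to the right and rows downward; lengths in m; the calibration is good to about 2 mm. A picture is of the moment at which its call begins. get_calibration takes no time and is no camera call.
- job_done(): hands the job in; it is judged then, once.
The state is a dict: "time": time; "q": joint angles; "qvel": joint speeds; "joint_efforts": joint torques, N m; "tool_pos": TCP position; "ee_rot": TCP orientation; "wrist_force": force on the tool from outside, world axes, zero at the start; "torque": the same for the moment, N m; "finger_gap": finger opening in m; "grasp_force": force on a finger pad.
Only numpy, scipy, OpenCV 4.12 (cv2) and the standard library are available. Lean on these libraries where they do the work, as an engineer would, in place of code of your own. Each camera call takes 0.05 s, during which the arm holds its last target. There are 200 camera calls.

### The job

Put the candle carriage back on the dovetail rail: slide it on from the rail's open end, nose first, gently up to the end stop, then turn its side clamp knob clockwise by the peg until it is firmly tight, without ramming the stop or over-tightening the knob. Let go and leave everything else on the ledge where it stands.

Things in the scene. Friction and masses are not known exactly. Their poses are not given: they have to be found in the camera images.
- rail: Aluminium dovetail rail, fixed. Origin: middle of its underside; x along it from the open entry end (x = -92 mm) to the stop's end (+92), z up. Flange 196 x 64 x 5 mm; dovetail 26 mm wide at 12 mm height, 38 mm wide from 21 to its flat top at 28 mm. Its -y side lies up to 0.6 mm in or out, differently each time, so the clamp's tight angle cannot be computed.
- rail_entry (a point): Middle of the top edge of the rail's open entry end (-92, 0, +28 mm from the rail's origin); axes as the rail's. The first 12 mm from here are a slimmer nose (tapering about 3 mm a side and 2 mm on top) that guides the carriage on.
- end_stop: Steel stop block across the rail, fixed, 12 mm thick, 46 wide, from 28 to 44 mm above the ledge, 55 to 78 mm past the rail's middle. Origin: at ledge height, in the plane of the face that the carriage's nose must meet; x as the rail's (away from the entry end). Must not be pressed with more than 40 N.
- carriage_foot (a point): Loose aluminium candle carriage (200-350 g): saddle 80 x 54 mm plus knob lug (out to y = +56). This point: middle of its channel, level with the jaws' bottoms. x points to its nose (goes on first), z up. Channel roof 14 mm above it: seated, this point is 14 mm above the ledge. Jaws hook under the dovetail; sideways play about 1 mm either way; it can enter 0 to 2 mm high.
- carriage_nose (a point): Middle of the carriage's front face (40 mm ahead of carriage_foot, 19 mm above it), which meets the end stop; axes as carriage_foot.
- socket (a point): Centre of the square candle socket on the carriage, the place to hold it: upright block 26 x 26 mm, 40 high; its top is 20 mm above this point (a 20 mm thick candle stub stands 15 mm above that), the saddle's upper face 20 mm below. Lies at (22, -6, 44) mm from carriage_foot; axes as carriage_foot.
- knob_peg (a point): Upright black peg, 12 mm thick, 36 mm high above the lever arm, of the carriage's side clamp knob; this point is half-way up, 51 mm above carriage_foot's level. The arm (top 18 mm below this point) turns the knob about a vertical axis at (-16, 36) mm of carriage_foot; the peg goes round that at 45 mm radius. Push or lead the peg along its arc.
- knob (a joint): Turn of the knob, rad, growing clockwise from above, 0 to 2.05; starts at 0 to 0.2. At 0 the peg lies 170 deg from the carriage's +x (towards +y), so it goes from behind round the +y side. Its cam presses the rail's +y side and draws the -y jaw tight, somewhere from 0.7 to 1.7: feel for it. Loose: under 2 N at the peg; firm: pushed with about 11 N (9 to 13); over 15 may over-tighten. Springs back up to 0.1.
- votive0: Green glass votive cup, 64 mm across, 58 mm high; bystander, leave alone. Origin: centre of its underside.
- votive1: Green glass votive cup, 64 mm across, 58 mm high; bystander, leave alone. Origin: centre of its underside.
- votive2: Green glass votive cup, 64 mm across, 58 mm high; bystander, leave alone. Origin: centre of its underside.
- tin: Small round steel tin with screw lid, 63 mm across, 35 mm high; bystander. Origin: centre of its underside.
- matchbox: Flat wooden matchbox 65 x 110 x 22 mm; bystander. Origin: centre of its underside.
- clip_dispenser: White plastic push dispenser 65 x 60 x 107 mm high; bystander. Origin: centre of its underside.
- snuffer: Bronze-tone candle snuffer lying on the ledge, bell 32 mm wide and 31 high, handle 200 mm along its x; bystander. Origin: under the bell.
Mind the look-alikes: they are no part of the job. What is shaped like the part that bears carriage_foot but turquoise or yellow is not meant. Of the things that look like the rail, take the one that is nearest to the robot's base at the start.

How it is judged:
On the way, in this order (a step that is already met when the one before it is completed fails the run):
1. the carriage is on the rail from its open end, not yet at the stop (y of carriage_foot in the frame of rail between -0.004 and 0.004 m and z of carriage_foot in the frame of rail between 0.011 and 0.0175 m and angle between the x axis of carriage_foot and the x axis of rail, either way round below 0.08 rad and angle between carriage_foot's own z axis and vertical below 0.08 rad and x of carriage_nose in the frame of rail between -0.065 and 0.03 m), for 0.1 s.
2. the carriage is slid up to the end stop (y of carriage_foot in the frame of rail between -0.004 and 0.004 m and z of carriage_foot in the frame of rail between 0.011 and 0.0175 m and angle between the x axis of carriage_foot and the x axis of rail, either way round below 0.08 rad and angle between carriage_foot's own z axis and vertical below 0.08 rad and x of carriage_nose in the frame of end_stop between -0.005 and 0.003 m), for 0.1 s.
3. the clamp is tight with the carriage at the stop (all of step 2 and contact force between knob and rail above 4 N), for 0.2 s.
At the end, for the whole second after the job is handed in: The carriage sits on the rail (14 mm up within 3 mm, on the centre line within 4 mm, straight within 0.08 rad), its nose within 5 mm of the stop, its cam pressing on the rail with 4 to 100 N, at rest and released (all of step 3 and contact force between knob and rail below 100 N and linear speed of carriage below 0.01 m/s); the robot touches nothing.
It fails at once if the stop is rammed (over 40 N) (contact force between carriage and end_stop above 40 N).
It fails at once if the clamp is over-tightened (cam over 100 N on the rail) (contact force between knob and rail above 100 N).
It fails at once if a bystander is moved by more than 25 mm (distance of any of votive0, votive1, votive2, tin, matchbox, clip_dispenser, snuffer from where it was at the start of the episode above 0.025 m).
It also fails if it takes over 72 s, if anything falls off the work surface, if the arm or the gripper's body presses on something with over 40 N, if the wrist force passes 120 N, or if a joint passes its speed limit or range.

## Working session

There is one attempt and no reset: what is moved stays moved. The work goes in short steps, Python scripts to look and compute and a shell command to move; the robot and the scene stay as the last step left them, time stands still between calls to the robot, and variables do not carry over. Pictures are saved under pics/ and viewed, at most 10 in all, crops included, and the job is handed in when it is done.

```bash
ls; mkdir -p pics
python3 - <<'E'
from rig import *
import cv2
s=read_state();print({k:s[k] for k in('time','tool_pos','ee_rot','wrist_force','finger_gap')})
for n in('side','top'):
    cv2.imwrite(f'pics/{n}0.png',get_image(n));print(n,get_calibration(n))
E
```

```text
pics
{'time': 0.0, 'tool_pos': array([ 0.20237993, -0.59114505,  0.40367807]), 'ee_rot': array([-9.60223070e-04,  9.86431687e-01,  1.64169347e-01, -1.73325595e-04]), 'wrist_force': array([-0.04194571,  0.79915524, -1.14938035]), 'finger_gap': 0.08548798903973025}
side {'fx': 504.3337856203709, 'fy': 504.3337856203709, 'cx': 316.20585007616154, 'cy': 196.50766012020264, 'distortion': array([-0.02702241,  0.        ,  0.        ,  0.        ,  0.        ]), 'origin': array([ 0.4148925 , -0.98403852,  0.95072491]), 'attitude': array([-0.41190742,  0.90659945, -0.08734677,  0.02793299])}
top {'fx': 442.95095984013386, 'fy': 442.95095984013386, 'cx': 327.05798619822735, 'cy': 201.8600175814618, 'distortion': array([-0.09483447,  0.        ,  0.        ,  0.        ,  0.        ]), 'origin': array([0.45093704, 0.02043628, 1.1502544 ]), 'attitude': array([ 0.04181879, -0.69922626,  0.71304359, -0.03004449])}
```

View pics/top0.png

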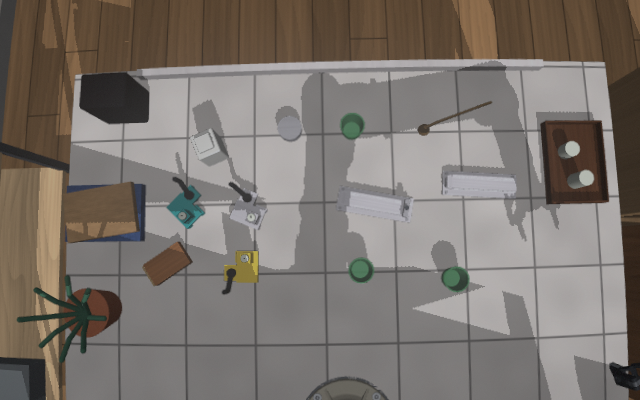

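View pics/side0.png

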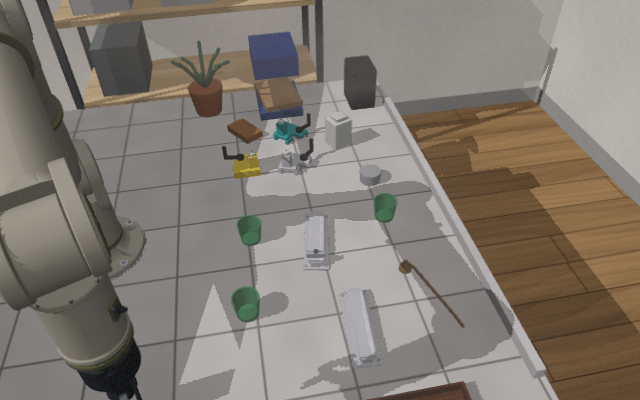

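The top view shows the grey carriage at about (247,208), the near rail at (375,203), and a far look-alike rail at (480,184). Next I'll look at enlarged crops.

Run:
```python
import cv2,numpy as np
t=cv2.imread('pics/top0.png');s=cv2.imread('pics/side0.png')
def c(im,x,y,w,h,k):return cv2.resize(im[y:y+h,x:x+w],None,fx=k,fy=k,interpolation=cv2.INTER_CUBIC)
a=c(t,210,165,66,74,6);b=c(t,330,175,90,55,8)  # 396x444 ; 
cv2.imwrite('pics/c1.png',np.hstack([c(t,215,170,56,70,7),c(s,270,130,56,70,7)]))
cv2.imwrite('pics/c2.png',np.hstack([c(t,330,170,90,70,5),c(s,290,205,56,70,5)]))
```

```text
(no output)
```

View pics/c1.png

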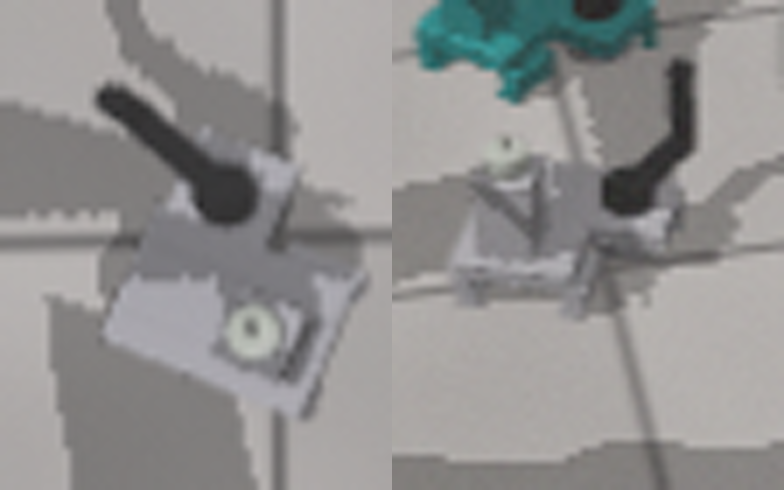

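View pics/c2.png

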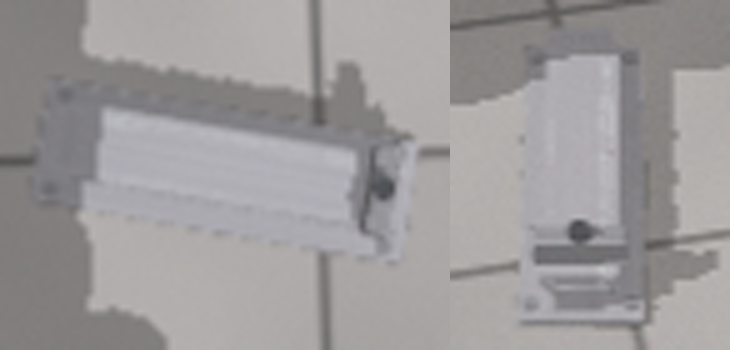

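The carriage's candle top is at crop (250,332) in the top view and (505,145) in the side view, and its nose faces right and down. On the rail the entry end is at the left and the stop at the right, with the flange corners near crop (40,80), (35,200), (400,262) and (415,135).

```bash
cat > h.py <<'E'
import numpy as np,cv2
from scipy.spatial.transform import Rotation as R
from scipy.optimize import least_squares
from rig import *
C={n:get_calibration(n) for n in('side','top')}
def K(c):return np.array([[c['fx'],0,c['cx']],[0,c['fy'],c['cy']],[0,0,1.]])
def Rc(c):return R.from_quat(np.roll(c['attitude'],-1)).as_matrix()
def ray(n,p):
    c=C[n];u=cv2.undistortPoints(np.array([[p]],float),K(c),c['distortion'])[0,0]
    return c['origin'],Rc(c)@[u[0],u[1],1]
def onz(n,p,z):
    o,d=ray(n,p);return o+d*(z-o[2])/d[2]
def proj(n,P):
    c=C[n];q=(np.atleast_2d(P)-c['origin'])@Rc(c)
    return cv2.projectPoints(q,np.zeros(3),np.zeros(3),K(c),c['distortion'])[0][:,0]
def tri(p,q):
    A=[];b=[]
    for n,x in(('top',p),('side',q)):
        o,d=ray(n,x);d=d/np.linalg.norm(d);M=np.eye(3)-np.outer(d,d);A.append(M);b.append(M@o)
    return np.linalg.lstsq(np.vstack(A),np.hstack(b),rcond=None)[0]
def tf(p,L):  # p=x,y,z,yaw
    return np.atleast_2d(L)@R.from_euler('z',p[3]).as_matrix().T+np.array(p[:3])
def fit(obs,p0,fixz=None):  # obs: (cam,px,local)
    def f(v):
        p=[v[0],v[1],fixz if fixz is not None else v[3],v[2]]
        return np.concatenate([proj(n,tf(p,l))[0]-x for n,x,l in obs])
    r=least_squares(f,[p0[0],p0[1],p0[3]]+([] if fixz is not None else [p0[2]]),loss='soft_l1')
    return r.x,np.round(r.fun.reshape(-1,2),1)
def yawt(): # tool y yaw
    M=R.from_quat(np.roll(read_state()['ee_rot'],-1)).as_matrix();return M
def go(pos,yawy=None): # needed shift in tool axes & turn
    s=read_state();M=yawt();d=np.array(pos)-s['tool_pos']
    print('at',s['tool_pos'].round(4),'tilt',M[:,2].round(4),'yaw y',np.degrees(np.arctan2(M[1,1],M[0,1])).round(2))
    Mt=M if yawy is None else np.c_[[np.cos(yawy-np.pi/2+np.pi),np.sin(yawy-np.pi/2+np.pi),0],[np.cos(yawy),np.sin(yawy),0],[0,0,-1]]
    print('turn',R.from_matrix(M.T@Mt).as_rotvec().round(4),'shift(cur axes)',(M.T@d).round(4),'shift(new axes)',(Mt.T@d).round(4),'F',s['wrist_force'].round(1),'t',s['time'],'gap',round(s['finger_gap'],4))
E
cat > m.py <<'E'
from h import *
ct=lambda x,y:(215+x/7-.5,170+y/7-.5); cs=lambda x,y:(270+(x-392)/7-.5,130+y/7-.5)
rt=lambda x,y:(330+x/5-.5,170+y/5-.5); rs=lambda x,y:(290+(x-450)/5-.5,205+y/5-.5)
print('candle tri',tri(ct(250,332),cs(505,143)))
print('peg top tri',tri(ct(110,96),cs(681,66)))
obs=[('top',ct(250,332),[.022,-.006,.079]),('side',cs(505,143),[.022,-.006,.079]),
('top',ct(105,335),[-.04,-.027,.024]),('top',ct(365,275),[.04,.027,.024]),('top',ct(303,412),[.04,-.027,.024]),('top',ct(225,192),[-.016,.036,.033])]
p0=[.45,.22,0,-1.95]
print('carr z0',fit(obs,p0,0.0));print('free',fit(obs,p0))
F=[[-.098,-.032,.005],[-.098,.032,.005],[.098,.032,.005],[.098,-.032,.005]]
ob=[('top',rt(35,203),F[0]),('top',rt(48,80),F[1]),('top',rt(416,137),F[2]),('top',rt(400,262),F[3]),
('side',rs(530,45),F[1][:0] or F[0]),('side',rs(520,320),F[3]),('side',rs(648,320),F[2])]
ob=[o for o in ob if not(o[0]=='side' and o[2]==F[0])]
print('rail',fit(ob,[.45,-.1,0,-1.7],0.0))
v=fit(ob,[.45,-.1,0,-1.7],0.0)[0];p=[v[0],v[1],0,v[2]]
M=R.from_euler('z',v[2]).as_matrix()
for q,z in(((373,150),.044),((362,228),.044),((388,255),.044)):
    print('stop pts local',((onz('top',rt(*q),z)-p[:3])@M).round(4))
print('side stop', [((onz('side',rs(*q),.044)-p[:3])@M).round(4) for q in((535,247),(620,247),(535,263),(620,263))])
E
python3 m.py
```

```text
candle tri [0.52749861 0.22613454 0.07452378]
peg top tri [0.61250505 0.27796215 0.0663788 ]
carr z0 (array([ 0.5415836 ,  0.24212846, -1.96481142]), array([[ 0.5, -0.1],
       [ 0.1, -0.9],
       [ 0. , -0.3],
       [-0.6,  0.1],
       [ 0.3,  0.1],
       [ 0. ,  0.4]]))
free (array([ 0.54184241,  0.24296341, -1.96586275, -0.00340169]), array([[ 0.4, -0.1],
       [ 0.2, -0.1],
       [ 0. , -0.4],
       [-0.7,  0.1],
       [ 0.2,  0.1],
       [ 0. ,  0.4]]))
rail (array([ 0.5606557 , -0.08473496, -1.74954798]), array([[-1.2, -0.2],
       [ 0.1,  0.2],
       [ 0.9,  0.6],
       [ 0.6, -0.1],
       [-0.1, -0.2],
       [ 0.5, -0.6]]))
stop pts local [0.069  0.0179 0.044 ]
stop pts local [ 0.0691 -0.0219  0.044 ]
stop pts local [ 0.0839 -0.0332  0.044 ]
side stop [array([ 0.0861, -0.0233,  0.044 ]), array([0.0871, 0.0178, 0.044 ]), array([ 0.0965, -0.0232,  0.044 ]), array([0.0974, 0.0176, 0.044 ])]
```

Run:
```python
from h import *
p=[.5417,.2425,0,-1.9653]
s=tf(p,[.022,-.006,.044])[0];print(s)
go([.5,-.2,.36],p[3]+np.pi/2)
```

```text
[0.52770517 0.22449598 0.044     ]
at [ 0.2024 -0.5912  0.4038] tilt [-6.0e-04  1.7e-03 -1.0e+00] yaw y -71.1
turn [-1.700e-03 -7.000e-04 -8.465e-01] shift(cur axes) [ 0.4083 -0.2736  0.0442] shift(new axes) [0.4755 0.1244 0.0438] F [ 0.3  0.5 -0.2] t 0.1 gap 0.0853
```

```bash
for i in 1 2; do python3 -m handwheel '[[[0,0,0],[0.0408,-0.0274,0.0044],0.085],[[0,0,0],[0.0408,-0.0274,0.0044],0.085],[[0,0,0],[0.0408,-0.0274,0.0044],0.085],[[0,0,0],[0.0408,-0.0274,0.0044],0.085],[[0,0,0],[0.0408,-0.0274,0.0044],0.085]]'; done
python3 -m handwheel '[[[0,0,-0.145],[0,0,0],0.05],[[0,0,-0.145],[0,0,0],0.05],[[0,0,-0.145],[0,0,0],0.05],[[0,0,-0.145],[0,0,0],0.05],[[0,0,-0.145],[0,0,0],0.05]]'
python3 -c "
from h import *
go([.5277,.2245,.30],-1.9653+np.pi/2)"
```

```text
time: 0.6
tool_pos: [0.3518, -0.3937, 0.3823]
ee_rot: [-0.0, 0.986, 0.164, -0.0]
wrist_force: [1.4, 0.2, 0.7]
finger_gap: 0.0849
grasp_force: 0.0
time: 1.1
tool_pos: [0.5004, -0.1982, 0.3604]
ee_rot: [-0.0, 0.986, 0.164, -0.0]
wrist_force: [1.0, -0.9, -0.4]
finger_gap: 0.0852
grasp_force: 0.0
time: 1.6
tool_pos: [0.4996, -0.1999, 0.3602]
ee_rot: [-0.0, 0.863, 0.506, -0.0]
wrist_force: [0.0, -0.1, -0.2]
finger_gap: 0.0504
grasp_force: 0.0
at [ 0.4996 -0.1999  0.3602] tilt [-9.e-04  4.e-04 -1.e+00] yaw y -29.22
turn [-0.001  -0.     -0.1154] shift(cur axes) [ 0.3841 -0.1825  0.0604] shift(new axes) [ 0.4026 -0.1371  0.0602] F [ 0.  -0.1 -0.2] t 1.6 gap 0.0504
```

```bash
python3 -m handwheel '[[[0,0,-0.115],[0,0,0],0.05],[[0,0,0],[0.0447,-0.0152,0.0067],0.05],[[0,0,0],[0.0447,-0.0152,0.0067],0.05],[[0,0,0],[0.0447,-0.0152,0.0067],0.05],[[0,0,0],[0.0447,-0.0152,0.0067],0.05]]'
python3 -m handwheel '[[[0,0,0],[0.0447,-0.0152,0.0067],0.05],[[0,0,0],[0.0447,-0.0152,0.0067],0.05],[[0,0,0],[0.0447,-0.0152,0.0067],0.05],[[0,0,0],[0.0447,-0.0152,0.0067],0.05],[[0,0,0],[0.0447,-0.0152,0.0067],0.05]]'
python3 -c "
from h import *
go([.5277,.2245,.20],-1.9653+np.pi/2)
a=get_image('top');b=get_image('side');k=lambda i,x,y:cv2.resize(i[y:y+90,x:x+70],None,fx=5,fy=5,interpolation=2)
cv2.imwrite('pics/g.png',np.hstack([k(a,205,165),k(b,255,95)]))"
```

```text
time: 2.1
tool_pos: [0.5131, -0.01, 0.3335]
ee_rot: [-0.0, 0.834, 0.552, -0.0]
wrist_force: [1.5, 0.2, 0.7]
finger_gap: 0.0499
grasp_force: 0.0
time: 2.6
tool_pos: [0.5306, 0.2255, 0.2999]
ee_rot: [0.0, 0.834, 0.552, -0.0]
wrist_force: [0.7, 0.5, -0.1]
finger_gap: 0.0497
grasp_force: 0.0
at [0.5306 0.2255 0.2999] tilt [-3.e-04 -4.e-04 -1.e+00] yaw y -23.01
turn [-0.0002  0.0004 -0.007 ] shift(cur axes) [-0.002  -0.0023  0.0999] shift(new axes) [-0.002  -0.0023  0.0999] F [ 0.7  0.5 -0.1] t 2.6 gap 0.0497
```

View pics/g.png

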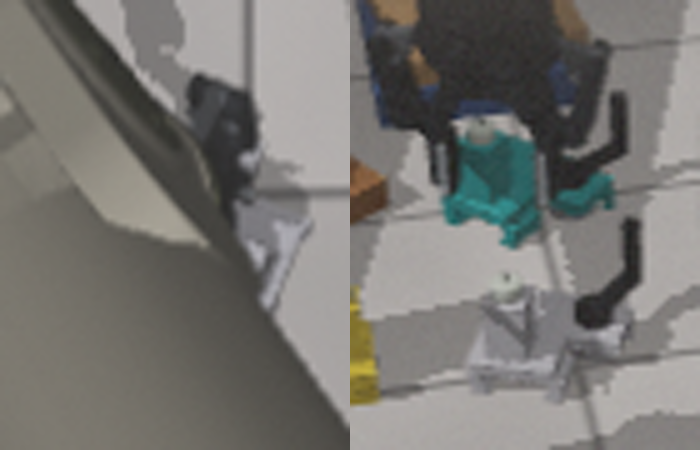

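The arm hides the carriage from the top camera. The side view shows the open fingers above the socket, with the candle at crop (508,285), and the measured pose agrees with that. I'm descending.

```bash
python3 -m handwheel '[[[0,0,-0.007],[0,0,0.03],0.05],[[0,0,0],[0,0,0.025],0.05],[[0,0,0],[0,0,0],0.05],[[0,0,0],[0,0,0],0.05],[[0,0,0],[0,0,0],0.05]]' | head -2
python3 -c "
from h import *
go([.5277,.2245,.20],-1.9653+np.pi/2)
c=[.5277,.2245,.20]
b=get_image('side');k=lambda i,x,y:cv2.resize(i[y:y+90,x:x+110],None,fx=7,fy=6,interpolation=2)
cv2.imwrite('pics/g2.png',k(b,240,105))"
```

```text
time: 3.2
tool_pos: [0.5313, 0.2241, 0.2469]
at [0.5313 0.2241 0.2469] tilt [ 1.8e-03  9.0e-04 -1.0e+00] yaw y -22.59
turn [ 0.0013 -0.0015  0.0003] shift(cur axes) [-0.0011 -0.0035  0.0469] shift(new axes) [-0.001  -0.0035  0.0469] F [-0.2  1.1  1.2] t 3.2 gap 0.0502
```

View pics/g2.png

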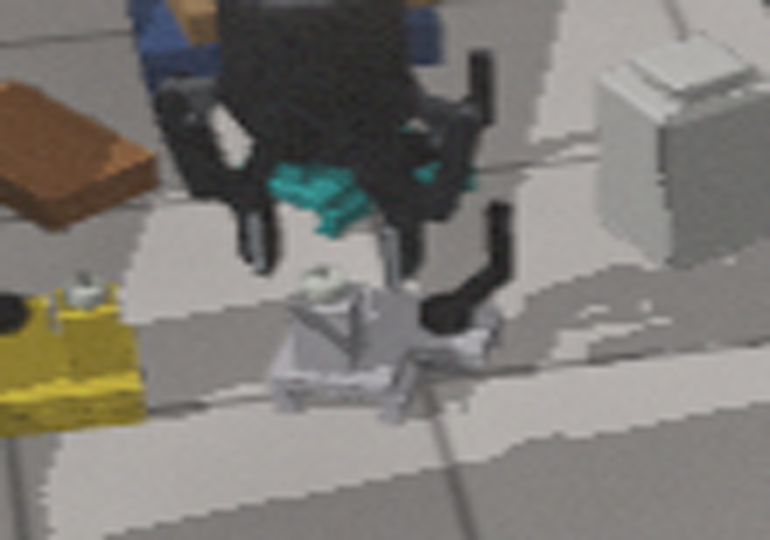

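The two fingers, at crop x≈258 and x≈395, straddle the candle at (322,280) and are clear of the peg. I'm lowering the last 47 mm and closing.

```bash
python3 -m handwheel '[[[0,0,0],[-0.001,-0.0035,0.02],0.05],[[0,0,0],[0,0,0.02],0.05],[[0,0,0],[0,0,0.008],0.05],[[0,0,0],[0,0,0],0.05],[[0,0,0],[0,0,0],0.05]]' 
python3 -m handwheel '[[[0,0,0],[0,0,0],0.02],[[0,0,0],[0,0,0],0.01],[[0,0,0],[0,0,0],0.01],[[0,0,0],[0,0,0],0.01],[[0,0,0],[0,0,0],0.01]]'
```

```text
time: 3.75
tool_pos: [0.5276, 0.2245, 0.1986]
ee_rot: [0.0, 0.832, 0.555, 0.001]
wrist_force: [-0.3, 0.4, 0.9]
finger_gap: 0.0497
grasp_force: 0.0
time: 4.25
tool_pos: [0.5276, 0.2245, 0.1986]
ee_rot: [0.0, 0.832, 0.555, 0.001]
wrist_force: [-0.2, -0.7, 5.9]
finger_gap: 0.0252
grasp_force: 60.0
```

```bash
python3 -m handwheel '[[[0,0,0],[0,0,-0.02],0.01],[[0,0,0],[0,0,-0.03],0.01],[[0,0,0],[0,0,-0.03],0.01],[[0,0,-0.108],[0,0,0],0.01],[[0,0,-0.108],[0,0,0],0.01]]' 
python3 -c "
from h import *
p=[.5607,-.0847,0,-1.7495]
t=tf(p,[-.145,-.006,.2786])[0]
go(t,p[3]+np.pi/2);print(t)"
```

```text
time: 4.75
tool_pos: [0.5272, 0.2244, 0.2784]
ee_rot: [0.0, 0.766, 0.643, 0.001]
wrist_force: [0.6, -1.1, -4.7]
finger_gap: 0.0255
grasp_force: 59.7
at [0.5272 0.2244 0.2784] tilt [ 1.5e-03  1.0e-04 -1.0e+00] yaw y -9.95
turn [ 0.0015 -0.0004  0.005 ] shift(cur axes) [-1.536e-01  8.120e-02 -1.000e-04] shift(new axes) [-0.1532  0.0819 -0.0002] F [ 0.6 -1.1 -4.7] t 4.75 gap 0.0255
[0.58056989 0.05905739 0.2786    ]
```

```bash
python3 -m handwheel '[[[0.0015,0,0.005],[-0.0383,0.0205,0],0.01],[[0,0,0],[-0.0383,0.0205,0],0.01],[[0,0,0],[-0.0383,0.0205,0],0.01],[[0,0,0],[-0.0383,0.0204,0],0.01],[[0,0,0],[0,0,0],0.01]]' |sed -n 2,4p
python3 -m handwheel '[[[0,0,0],[0,0,0.025],0.01],[[0,0,0],[0,0,0.02],0.01],[[0,0,0],[0,0,0],0.01],[[0,0,0],[0,0,0],0.01],[[0,0,0],[0,0,0],0.01]]' |sed -n 2,4p
python3 -c "
from h import *
p=[.5607,-.0847,0,-1.7495]
go(tf(p,[-.145,-.006,.2136])[0],p[3]+np.pi/2)
a=get_image('top');b=get_image('side');k=lambda i,x,y,w:cv2.resize(i[y:y+110,x:x+w],None,fx=5,fy=5,interpolation=2)
cv2.imwrite('pics/e.png',np.hstack([k(a,300,160,70),k(b,270,160,90)]))"
```

```text
tool_pos: [0.5817, 0.0499, 0.2763]
ee_rot: [0.001, 0.772, 0.635, -0.002]
wrist_force: [-0.4, -0.8, -3.6]
tool_pos: [0.5804, 0.0592, 0.2336]
ee_rot: [-0.0, 0.769, 0.64, 0.0]
wrist_force: [-0.2, -0.3, -2.6]
at [0.5804 0.0592 0.2336] tilt [ 1.e-04  6.e-04 -1.e+00] yaw y -10.47
turn [ 0.     -0.0006 -0.004 ] shift(cur axes) [-0.0001  0.0002  0.02  ] shift(new axes) [-0.0001  0.0002  0.02  ] F [-0.2 -0.3 -2.6] t 5.75 gap 0.0254
```

View pics/e.png

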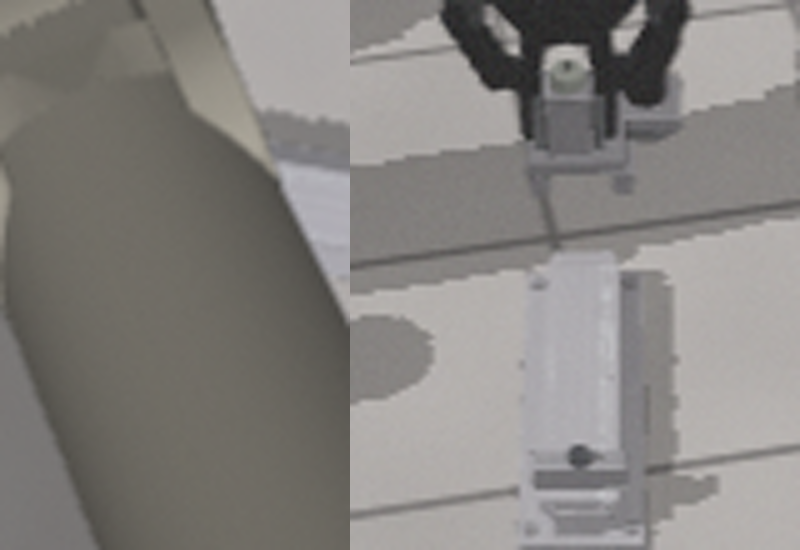

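The side view shows the carriage hovering straight behind the entry. Its front corners are near crop (528,152) and (629,150), and the rail top runs from (550–612, 255) to (535–620, 455). I'll compare these with projections.

Run:
```python
from h import *
p=[.5607,-.0847,0,-1.7495]
s=read_state();M=yawt();yaw=np.arctan2(M[1,1],M[0,1])-np.pi/2
z=s['tool_pos'][2]-.1986
f=s['tool_pos']-R.from_euler('z',yaw).apply([.022,-.006,0]);c=[f[0],f[1],z,yaw]
cr=lambda q:(np.array(q)-[270,160])*5+[350,0]+2.5
print('carr local in rail',(np.array(R.from_euler('z',-p[3]).apply(f-np.array(p[:3])))).round(4),z)
for n,l in dict(candle=[.022,-.006,.079],fl=[.04,-.027,.024],fr=[.04,.027,.024],jl=[.04,-.027,0],jr=[.04,.027,0]).items():print(n,cr(proj('side',tf(c,l))[0]).round(0))
for n,l in dict(e_l=[-.08,-.019,.028],e_r=[-.08,.019,.028],s_l=[.06,-.019,.028],s_r=[.06,.019,.028],flR=[-.098,.032,.005],flL=[-.098,-.032,.005],f2R=[.098,.032,.005],f2L=[.098,-.032,.005],stL=[.073,-.023,.044],stR=[.073,.023,.044],st2L=[.085,-.023,.044],st2R=[.085,.023,.044]).items():print(n,cr(proj('side',tf(p,l))[0]).round(0))
# gray profile across rows
b=cv2.imread('pics/e.png')[:,350:]
g=cv2.cvtColor(b,6)
for y in(152,160,300,400,430): print(y,g[y,150:310:5])
```

```text
carr local in rail [-1.670e-01 -1.000e-04  2.336e-01] 0.03501997829294873
candle [567.  60.]
fl [531. 161.]
fr [631. 159.]
jl [533. 194.]
jr [631. 192.]
e_l [547. 262.]
e_r [618. 260.]
s_l [545. 454.]
s_r [622. 453.]
flR [642. 268.]
flL [525. 270.]
f2R [650. 542.]
f2L [520. 544.]
stL [536. 452.]
stR [630. 450.]
st2L [536. 470.]
st2R [631. 469.]
152 [124 125 126 124 122 117 122 127 126 115 104 101 102 103 103 104 102 101
 112 124 124 124 125 126 125 114 123 131 132 131 129 132]
160 [125 125 124 125 126 120 123 128 128 125 120 124 128 126 124 125 127 126
 125 121 120 119 119 121 118 110 121 130 131 131 131 133]
300 [176 176 177 177 178 177 172 169 167 170 174 175 173 173 173 171 171 173
 173 171 176 184 180 171 137 122 126 128 137 137 135 135]
400 [176 175 175 173 164 166 170 170 170 173 175 174 172 173 174 172 174 175
 172 174 182 183 181 172 141 125 127 127 127 117 124 135]
430 [175 176 174 176 176 171 168 171 171 173 173 172 172 173 175 174 173 174
 172 174 184 183 176 169 141 126 129 130 129 118 125 134]
```

Carriage and rail line up to within about 1 mm, and the stop face is near x=0.073. I'm descending and advancing.

```bash
python3 -m handwheel '[[[0,0,-0.003],[0,0,0.015],0.01],[[0,0,0],[0,0,0.005],0.01],[[0,0,0],[-0.01,0,0],0.01],[[0,0,0],[-0.01,0,0],0.01],[[0,0,0],[-0.01,0,0],0.01]]' |sed -n 2,4p
for i in 1 2; do python3 -m handwheel '[[[0,0,0],[-0.003,0,0],0.01],[[0,0,0],[-0.003,0,0],0.01],[[0,0,0],[-0.003,0,0],0.01],[[0,0,0],[-0.003,0,0],0.01],[[0,0,0],[-0.003,0,0],0.01]]' |sed -n 2,4p; done
python3 -c "
from h import *
p=[.5607,-.0847,0,-1.7495]
go(tf(p,[0,-.006,.2136])[0],p[3]+np.pi/2)"
```

```text
tool_pos: [0.5745, 0.0279, 0.2124]
ee_rot: [-0.0, 0.768, 0.64, -0.001]
wrist_force: [0.6, -0.6, -4.4]
tool_pos: [0.5718, 0.0146, 0.2124]
ee_rot: [-0.001, 0.768, 0.641, -0.0]
wrist_force: [-0.5, 0.7, -4.7]
tool_pos: [0.5694, -0.0002, 0.2127]
ee_rot: [-0.0, 0.768, 0.641, -0.0]
wrist_force: [0.3, 1.8, -0.2]
at [ 5.694e-01 -2.000e-04  2.127e-01] tilt [-5.e-04  5.e-04 -1.e+00] yaw y -10.3
turn [-0.0006 -0.0004 -0.001 ] shift(cur axes) [-0.0847  0.0006 -0.0009] shift(new axes) [-0.0847  0.0005 -0.0009] F [ 0.3  1.8 -0.2] t 7.35 gap 0.0255
```

```bash
python3 -m handwheel '[[[0,0,0],[-0.005,0.0004,-0.0003],0.01],[[0,0,0],[-0.006,0,0],0.01],[[0,0,0],[-0.006,0,0],0.01],[[0,0,0],[-0.006,0,0],0.01],[[0,0,0],[-0.006,0,0],0.01]]' |sed -n 2,4p
for i in 1 2; do python3 -m handwheel '[[[0,0,0],[-0.007,0,0],0.01],[[0,0,0],[-0.007,0,0],0.01],[[0,0,0],[-0.007,0,0],0.01],[[0,0,0],[-0.007,0,0],0.01],[[0,0,0],[-0.007,0,0],0.01]]' |sed -n 2,4p; done
python3 -c "
from h import *
p=[.5607,-.0847,0,-1.7495]
go(tf(p,[0.055,-.006,.2136])[0],p[3]+np.pi/2)"
```

```text
tool_pos: [0.5643, -0.0294, 0.2127]
ee_rot: [-0.001, 0.768, 0.641, -0.0]
wrist_force: [0.6, 2.1, -0.3]
tool_pos: [0.5581, -0.0637, 0.2127]
ee_rot: [-0.001, 0.768, 0.641, -0.0]
wrist_force: [0.2, 2.5, 1.3]
tool_pos: [0.5518, -0.0981, 0.2127]
ee_rot: [-0.001, 0.768, 0.641, -0.0]
wrist_force: [0.4, 3.7, 0.9]
at [ 0.5518 -0.0981  0.2127] tilt [-1.3e-03  4.0e-04 -1.0e+00] yaw y -10.3
turn [-0.0013 -0.0002 -0.0011] shift(cur axes) [-0.0402  0.0004 -0.0009] shift(new axes) [-0.0402  0.0004 -0.0009] F [0.4 3.7 0.9] t 8.85 gap 0.0253
```

```bash
python3 -m handwheel '[[[0,0,0],[-0.004,0,0],0.01],[[0,0,0],[-0.004,0,0],0.01],[[0,0,0],[-0.004,0,0],0.01],[[0,0,0],[-0.004,0,0],0.01],[[0,0,0],[-0.004,0,0],0.01]]' |sed -n 2,4p
for i in 1 2; do python3 -m handwheel '[[[0,0,0],[-0.001,0,0],0.01],[[0,0,0],[-0.001,0,0],0.01],[[0,0,0],[-0.001,0,0],0.01],[[0,0,0],[-0.001,0,0],0.01],[[0,0,0],[0,0,0],0.01]]' |sed -n 2,4p; done
```

```text
tool_pos: [0.5483, -0.1174, 0.2127]
ee_rot: [-0.001, 0.768, 0.641, -0.0]
wrist_force: [1.0, 3.7, 2.9]
tool_pos: [0.5476, -0.1213, 0.2127]
ee_rot: [-0.001, 0.768, 0.641, -0.0]
wrist_force: [0.1, 4.0, 3.6]
tool_pos: [0.5468, -0.1254, 0.2127]
ee_rot: [-0.001, 0.768, 0.641, -0.0]
wrist_force: [0.8, 3.1, 4.5]
```

```bash
for i in 1 2; do python3 -m handwheel '[[[0,0,0],[-0.001,0,0],0.01],[[0,0,0],[-0.001,0,0],0.01],[[0,0,0],[-0.0005,0,0],0.01],[[0,0,0],[-0.0005,0,0],0.01],[[0,0,0],[0,0,0],0.01]]' |sed -n 2,4p; done
```

```text
tool_pos: [0.5463, -0.1282, 0.2127]
ee_rot: [-0.001, 0.768, 0.641, -0.0]
wrist_force: [0.8, 4.3, 5.4]
tool_pos: [0.5458, -0.1311, 0.2127]
ee_rot: [-0.001, 0.768, 0.641, -0.0]
wrist_force: [1.4, 4.8, 5.3]
```

```bash
python3 -m handwheel '[[[0,0,0],[-0.001,0,-0.0003],0.01],[[0,0,0],[-0.001,0,0],0.01],[[0,0,0],[-0.0005,0,0],0.01],[[0,0,0],[-0.0005,0,0],0.01],[[0,0,0],[0,0,0],0.01]]' |sed -n 2,4p
for i in 1 2; do python3 -m handwheel '[[[0,0,0],[-0.0005,0,0],0.01],[[0,0,0],[-0.0005,0,0],0.01],[[0,0,0],[-0.0005,0,0],0.01],[[0,0,0],[0,0,0],0.01],[[0,0,0],[0,0,0],0.01]]' |sed -n 2,4p; done
```

```text
tool_pos: [0.545, -0.1344, 0.2127]
ee_rot: [-0.001, 0.768, 0.641, -0.001]
wrist_force: [1.0, 1.6, 1.3]
tool_pos: [0.5448, -0.1358, 0.2128]
ee_rot: [-0.001, 0.768, 0.641, -0.001]
wrist_force: [-0.0, 2.4, -0.2]
tool_pos: [0.5447, -0.1361, 0.2127]
ee_rot: [-0.001, 0.768, 0.641, -0.0]
wrist_force: [0.6, 5.0, -1.2]
```

```bash
python3 -m handwheel '[[[0,0,0],[-0.0005,0,0],0.01],[[0,0,0],[-0.0003,0,0],0.01],[[0,0,0],[0,0,0],0.01],[[0,0,0],[0,0,0],0.01],[[0,0,0],[0,0,0],0.01]]' |sed -n 2,4p
python3 -c "
from h import *
p=[.5607,-.0847,0,-1.7495]
go(tf(p,[0.055,-.006,.2136])[0],p[3]+np.pi/2)"
```

```text
tool_pos: [0.5447, -0.1363, 0.2128]
ee_rot: [-0.001, 0.767, 0.641, 0.0]
wrist_force: [1.5, 7.1, -0.9]
at [ 0.5447 -0.1363  0.2128] tilt [-0.0014  0.0023 -1.    ] yaw y -10.23
turn [-0.0018 -0.002   0.0002] shift(cur axes) [-0.0014  0.0006 -0.0008] shift(new axes) [-0.0014  0.0006 -0.0008] F [ 1.5  7.1 -0.9] t 13.35 gap 0.0255
```

The carriage met the stop at nose x≈0.072, as measured. Now I'll release and rise.

```bash
python3 -m handwheel '[[[0,0,0],[0,0,0],0.05],[[0,0,0],[0,0,0],0.05],[[0,0,0],[0,0,0],0.05],[[0,0,0],[0,0,-0.02],0.05],[[0,0,0],[0,0,-0.04],0.05]]' |sed -n 2,4p
python3 -m handwheel '[[[0,0,0],[0,0,-0.04],0.02],[[0,0,0],[0,0,-0.03],0.0],[[0,0,0],[0.03,0,0],0],[[0,0,0],[0.035,0,0],0],[[0,0,0],[0,0,0],0]]'
python3 -c "
from h import *
i0=[.5417,.2425,0,-1.9653];q=R.from_euler('z',-i0[3]).apply(np.array([.6125,.278,.067])-i0[:3])-[-.016,.036,0]
print('peg0 ang',np.degrees(np.arctan2(q[1],q[0])),np.hypot(*q[:2]))
b=get_image('side');x,y=270,170
cv2.imwrite('pics/k.png',cv2.resize(b[y:y+100,x:x+130],None,fx=6,fy=6,interpolation=2))
c=[0.5447,-.1363,.014,np.radians(-100.24)];f=tf(c,[-.022,.006,0])[0];print('foot',f)
c[:2]=f[:2]
for a in(170,165,160,155,150):
  l=[-.016+.045*np.cos(np.radians(a)),.036+.045*np.sin(np.radians(a))]
  print(a,[((proj('side',tf(c,l+[h]))[0]-[x,y])*6+3).round(0) for h in(.069,.033)],tf(c,l+[.051])[0].round(4))
"
```

```text
tool_pos: [0.5432, -0.1385, 0.2707]
ee_rot: [-0.003, 0.768, 0.64, -0.002]
wrist_force: [1.4, -0.4, 1.3]
time: 14.35
tool_pos: [0.5568, -0.0686, 0.3438]
ee_rot: [-0.001, 0.766, 0.643, 0.001]
wrist_force: [-0.2, 0.2, -0.5]
finger_gap: -0.0001
grasp_force: 0.0
peg0 ang 160.33662559153706 0.04670892865114144
foot [ 0.55451541 -0.11571705  0.014     ]
170 [array([379., 239.]), array([379., 300.])] [ 0.6084 -0.0642  0.065 ]
165 [array([388., 240.]), array([388., 302.])] [ 0.612  -0.0657  0.065 ]
160 [array([397., 242.]), array([397., 303.])] [ 0.6154 -0.0675  0.065 ]
155 [array([406., 244.]), array([406., 306.])] [ 0.6188 -0.0696  0.065 ]
150 [array([415., 247.]), array([414., 308.])] [ 0.6219 -0.072   0.065 ]
```

View pics/k.png

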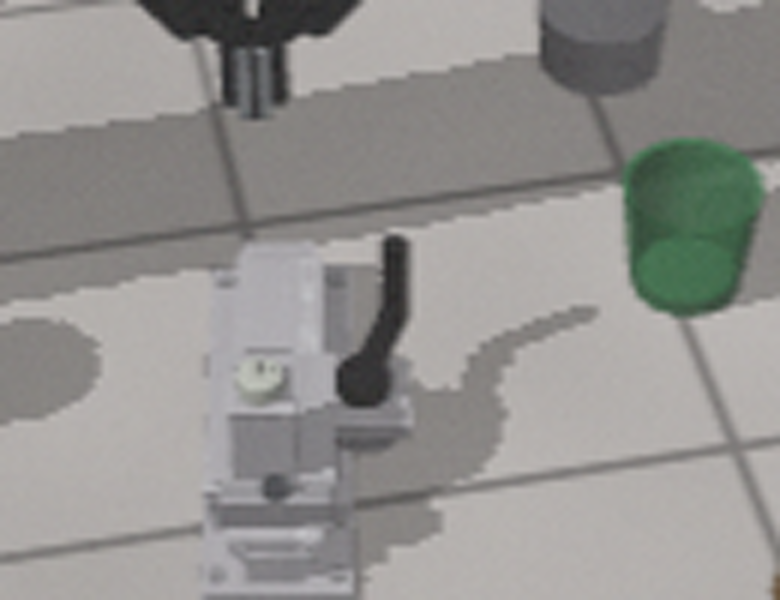

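The carriage sits at the stop, and the peg top at crop (396,240) matches 160° (knob about 0.17 rad). The votive on the right leaves room. I'll compute the push start pose.

```bash
cat >> h.py <<'E'
CAR=[.5545,-.1157,.014,np.radians(-100.24)]
def pk(a,off,z=.228): # start pose for peg angle a deg, block centre 'off' behind peg
    a=np.radians(a);l=np.array([-.016,.036,0])+.045*np.array([np.cos(a),np.sin(a),0])-off*np.array([np.sin(a),-np.cos(a),0])
    t=tf(CAR,l)[0];t[2]=z;return t,CAR[3]+a-np.pi/2
def loc():
    s=read_state();M=yawt();l=R.from_euler('z',-CAR[3]).apply(s['tool_pos']-np.array(CAR[:3]))-[-.016,.036,0]
    ty=M[:,1];b=np.degrees(np.arctan2(ty[1],ty[0])-CAR[3])+90
    tl=R.from_euler('z',-CAR[3]).apply(ty);tx=R.from_euler('z',-CAR[3]).apply(M[:,0])
    print('t',s['time'],'ang',round(b,2),'rad',round(l@tx*1e3,1),'tan',round(l@tl*1e3,1),'z',s['tool_pos'][2].round(4),'Ftan',round(-s['wrist_force']@ty,2),'Frad',round(-s['wrist_force']@M[:,0],2),'Fz',s['wrist_force'][2].round(1),'q7',s['q'][6].round(2))
E
python3 -c "
from h import *
print('votive',onz('top',(352,121),.058))
t,y=pk(160,.030);go(t,y);loc()"
```

```text
votive [ 0.76706054 -0.02939739  0.058     ]
at [ 0.5566 -0.0712  0.3434] tilt [-6.e-04  8.e-04 -1.e+00] yaw y -10.05
turn [-0.0009 -0.0006  0.3524] shift(cur axes) [0.0243 0.0292 0.1154] shift(new axes) [0.0329 0.019  0.1154] F [ 0.2 -0.9 -1.1] t 14.4 gap -0.0001
t 14.4 ang 180.19 rad 28.5 tan -42.0 z 0.3434 Ftan -0.39 Frad 0.84 Fz -1.1 q7 -0.26
```

```bash
python3 -m handwheel '[[[0,0,0.12],[0,0,0],0],[[0,0,0.12],[0,0,0],0],[[0,0,0.112],[0,0,0],0],[[0,0,0],[0.033,0.019,0],0],[[0,0,0],[0,0,0.03],0]]' |sed -n 2,4p
python3 -m handwheel '[[[0,0,0],[0,0,0.03],0],[[0,0,0],[0,0,0.03],0],[[0,0,0],[0,0,0.0254],0],[[0,0,0],[0,0,0],0],[[0,0,0],[0,0,0],0]]' |sed -n 2,4p
python3 -c "
from h import *
t,y=pk(160,.0205);go(t,y);loc()"
```

```text
tool_pos: [0.5928, -0.0539, 0.3165]
ee_rot: [0.002, 0.868, 0.497, 0.003]
wrist_force: [0.6, 1.0, 0.1]
tool_pos: [0.5894, -0.056, 0.2277]
ee_rot: [-0.001, 0.868, 0.496, -0.001]
wrist_force: [-0.4, -0.0, 0.6]
at [ 0.5894 -0.056   0.2277] tilt [-0.0022  0.     -1.    ] yaw y -30.54
turn [-0.0019  0.0011 -0.0053] shift(cur axes) [ 0.0032  0.0078 -0.0003] shift(new axes) [ 0.0032  0.0078 -0.0003] F [-0.4 -0.   0.6] t 15.4 gap -0.0003
t 15.4 ang 159.7 rad 41.4 tan -28.9 z 0.2277 Ftan 0.33 Frad 0.2 Fz 0.6 q7 -0.7
```

```bash
python3 -m handwheel '[[[0,0,0],[0.003,0.004,0],0],[[0,0,0],[0,0.004,0],0],[[0,0,0.05],[0.001,0.0023,0],0],[[0,0,0.05],[0.001,0.0023,0],0],[[0,0,0.05],[0.001,0.0023,0],0]]' |sed -n 1,2p;python3 -c "
from h import *
loc()"
python3 -m handwheel '[[[0,0,0.05],[0.001,0.0023,0],0],[[0,0,0.05],[0.001,0.0023,0],0],[[0,0,0.05],[0.001,0.0023,0],0],[[0,0,0],[0,0,0],0],[[0,0,0],[0,0,0],0]]' |sed -n 2,2p;python3 -c "
from h import *
loc()"
```

```text
time: 15.9
tool_pos: [0.6058, -0.0577, 0.2288]
t 15.9 ang 151.06 rad 46.0 tan -20.6 z 0.2288 Ftan 1.95 Frad 0.45 Fz 0.5 q7 -0.84
tool_pos: [0.6127, -0.0602, 0.2283]
t 16.4 ang 142.66 rad 45.8 tan -20.7 z 0.2283 Ftan 0.33 Frad -1.03 Fz -0.7 q7 -0.97
```

```bash
for i in 1 2; do python3 -m handwheel '[[[0,0,0.04],[0.0008,0.0018,0],0],[[0,0,0.04],[0.0008,0.0018,0],0],[[0,0,0.02],[0.0004,0.0009,0],0],[[0,0,0],[0,0,0],0],[[0,0,0],[0,0,0],0]]' >/dev/null;python3 -c "
from h import *
loc()"; done
```

```text
t 16.9 ang 136.92 rad 45.4 tan -21.2 z 0.2276 Ftan 0.04 Frad 0.51 Fz 0.2 q7 -1.06
t 17.4 ang 131.18 rad 45.2 tan -21.3 z 0.2274 Ftan 1.45 Frad -0.66 Fz 1.4 q7 -1.15
```

```bash
for i in 1 2; do python3 -m handwheel '[[[0,0,0.04],[0.0008,0.0021,0],0],[[0,0,0.04],[0.0008,0.0021,0],0],[[0,0,0.02],[0.0004,0.0009,0],0],[[0,0,0],[0,0,0],0],[[0,0,0],[0,0,0],0]]' >/dev/null;python3 -c "
from h import *
loc()"; done; python3 -c "
from h import *
b=get_image('side');x,y=290,170
cv2.imwrite('pics/n.png',cv2.resize(b[y:y+100,x:x+100],None,fx=6,fy=6,interpolation=2))"
```

```text
t 17.9 ang 125.46 rad 45.2 tan -21.0 z 0.2274 Ftan 1.3 Frad -0.85 Fz 0.5 q7 -1.23
t 18.4 ang 119.74 rad 45.2 tan -20.8 z 0.2273 Ftan 3.37 Frad -0.01 Fz 0.6 q7 -1.32
```

View pics/n.png

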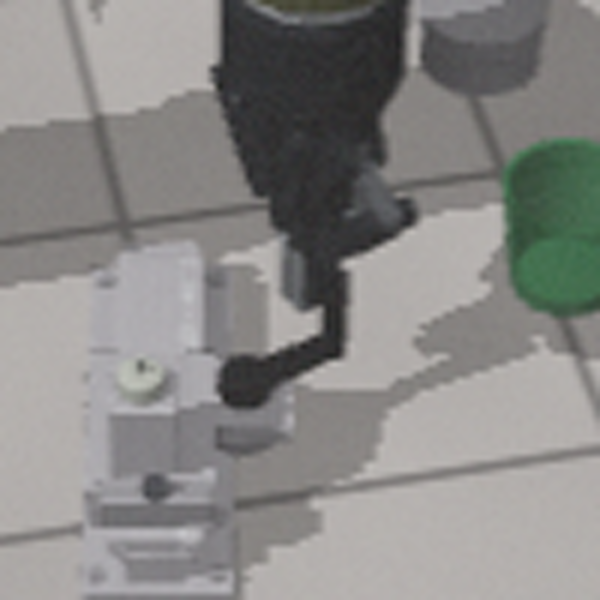

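The closed fingers are pushing the peg, with the lever end at about (335,350). It has turned well round and the carriage is still at the stop. Force is starting to rise, so I'll take finer steps.

```bash
for i in 1 2; do python3 -m handwheel '[[[0,0,0.01],[0.0002,0.0005,0],0],[[0,0,0.01],[0.0002,0.0005,0],0],[[0,0,0],[0,0,0],0],[[0,0,0],[0,0,0],0],[[0,0,0],[0,0,0],0]]' >/dev/null;python3 -c "
from h import *
loc()"; done
```

```text
t 18.95 ang 118.53 rad 45.2 tan -20.7 z 0.2273 Ftan 5.58 Frad 0.66 Fz -0.5 q7 -1.33
t 19.45 ang 117.38 rad 45.3 tan -20.6 z 0.2273 Ftan 6.04 Frad 0.45 Fz 0.6 q7 -1.35
```

```bash
for i in 1 2; do python3 -m handwheel '[[[0,0,0.01],[0.0002,0.0005,0],0],[[0,0,0.01],[0.0002,0.0005,0],0],[[0,0,0],[0,0,0],0],[[0,0,0],[0,0,0],0],[[0,0,0],[0,0,0],0]]' >/dev/null;python3 -c "
from h import *
loc()"; done
```

```text
t 19.95 ang 116.25 rad 45.2 tan -20.8 z 0.2273 Ftan 6.11 Frad 0.99 Fz 0.4 q7 -1.37
t 20.45 ang 115.11 rad 45.2 tan -20.8 z 0.2273 Ftan 6.17 Frad 0.95 Fz 1.8 q7 -1.38
```

```bash
for i in 1 2; do python3 -m handwheel '[[[0,0,0.01],[0.0002,0.0005,0],0],[[0,0,0.01],[0.0002,0.0005,0],0],[[0,0,0],[0,0,0],0],[[0,0,0],[0,0,0],0],[[0,0,0],[0,0,0],0]]' >/dev/null;python3 -c "
from h import *
loc()"; done
```

```text
t 20.95 ang 113.96 rad 45.2 tan -20.8 z 0.2273 Ftan 6.66 Frad 1.17 Fz 0.1 q7 -1.4
t 21.45 ang 112.85 rad 45.2 tan -21.3 z 0.2272 Ftan 7.5 Frad 1.48 Fz 1.1 q7 -1.42
```

```bash
for i in 1 2; do python3 -m handwheel '[[[0,0,0.01],[0.0002,0.0005,0],0],[[0,0,0.01],[0.0002,0.0005,0],0],[[0,0,0],[0,0,0],0],[[0,0,0],[0,0,0],0],[[0,0,0],[0,0,0],0]]' >/dev/null;python3 -c "
from h import *
loc()"; done
```

```text
t 21.95 ang 111.7 rad 45.2 tan -21.3 z 0.2272 Ftan 7.03 Frad 2.3 Fz 1.3 q7 -1.44
t 22.45 ang 110.55 rad 45.2 tan -21.0 z 0.2273 Ftan 6.94 Frad 2.23 Fz 0.2 q7 -1.45
```

```bash
for i in 1 2 3; do python3 -m handwheel '[[[0,0,0.01],[0.0002,0.0006,0],0],[[0,0,0.01],[0.0002,0.0005,0],0],[[0,0,0],[0,0,0],0],[[0,0,0],[0,0,0],0],[[0,0,0],[0,0,0],0]]' >/dev/null;python3 -c "
from h import *
loc()"; done
```

```text
t 22.95 ang 109.43 rad 45.2 tan -21.5 z 0.2272 Ftan 9.33 Frad 3.12 Fz 2.4 q7 -1.47
t 23.45 ang 108.28 rad 45.3 tan -21.0 z 0.2273 Ftan 8.38 Frad 3.17 Fz 1.5 q7 -1.49
t 23.95 ang 107.16 rad 45.2 tan -21.6 z 0.2272 Ftan 9.91 Frad 3.19 Fz 1.4 q7 -1.5
```

```bash
for i in 1; do python3 -m handwheel '[[[0,0,0.01],[0.0002,0.0005,0],0],[[0,0,0.01],[0.0002,0.0005,0],0],[[0,0,0],[0,0,0],0],[[0,0,0],[0,0,0],0],[[0,0,0],[0,0,0],0]]' >/dev/null;python3 -c "
from h import *
loc()"; done; python3 -m handwheel '[[[0,0,0],[0,0,0],0],[[0,0,0],[0,0,0],0],[[0,0,0],[0,0,0],0],[[0,0,0],[0,0,0],0],[[0,0,0],[0,0,0],0]]' >/dev/null;python3 -c "
from h import *
loc()"
```

```text
t 24.45 ang 106.05 rad 45.1 tan -22.1 z 0.2272 Ftan 9.98 Frad 2.77 Fz 1.5 q7 -1.52
t 24.95 ang 106.05 rad 45.1 tan -22.2 z 0.2272 Ftan 11.49 Frad 3.45 Fz 1.6 q7 -1.52
```

```bash
python3 -m handwheel '[[[0,0,0.01],[0.0002,0.0005,0],0],[[0,0,0],[0,0,0],0],[[0,0,0],[0,0,0],0],[[0,0,0],[0,0,0],0],[[0,0,0],[0,0,0],0]]' >/dev/null;python3 -c "
from h import *
loc()";  python3 -m handwheel '[[[0,0,0],[0,0,0],0],[[0,0,0],[0,0,0],0],[[0,0,0],[0,0,0],0],[[0,0,0],[0,0,0],0],[[0,0,0],[0,0,0],0]]' >/dev/null;python3 -c "
from h import *
loc()"
```

```text
t 25.45 ang 105.43 rad 45.3 tan -21.1 z 0.2273 Ftan 8.75 Frad 3.12 Fz 0.9 q7 -1.53
t 25.95 ang 105.43 rad 45.2 tan -21.1 z 0.2273 Ftan 7.96 Frad 3.08 Fz 2.4 q7 -1.53
```

```bash
for i in 1 2; do python3 -m handwheel '[[[0,0,0.01],[0.0002,0.0005,0],0],[[0,0,0.005],[0.0001,0.0002,0],0],[[0,0,0],[0,0,0],0],[[0,0,0],[0,0,0],0],[[0,0,0],[0,0,0],0]]' >/dev/null;python3 -c "
from h import *
loc()"; done
```

```text
t 26.45 ang 104.59 rad 45.2 tan -21.6 z 0.2273 Ftan 9.59 Frad 3.62 Fz 1.4 q7 -1.54
t 26.95 ang 103.76 rad 45.1 tan -22.1 z 0.2273 Ftan 10.04 Frad 3.64 Fz 1.6 q7 -1.55
```

```bash
for i in 1 2; do python3 -m handwheel '[[[0,0,0.005],[0.0001,0.0003,0],0],[[0,0,0.005],[0.0001,0.0002,0],0],[[0,0,0],[0,0,0],0],[[0,0,0],[0,0,0],0],[[0,0,0],[0,0,0],0]]' >/dev/null;python3 -c "
from h import *
loc()"; done
```

```text
t 27.45 ang 103.2 rad 45.1 tan -22.4 z 0.2272 Ftan 11.66 Frad 3.64 Fz 2.1 q7 -1.56
t 27.95 ang 102.65 rad 45.0 tan -22.7 z 0.2272 Ftan 12.24 Frad 4.6 Fz 1.0 q7 -1.57
```

About 12 N, so it's firm. I'll back off and rise clear.

```bash
python3 -m handwheel '[[[0,0,0],[0,-0.003,0],0],[[0,0,0],[0,-0.006,0],0],[[0,0,0],[0,-0.012,0],0],[[0,0,0],[0,0,-0.03],0],[[0,0,0],[0,0,-0.04],0]]' >/dev/null
python3 -m handwheel '[[[0,0,0],[0,-0.02,-0.03],0],[[0,0,0],[0,-0.03,-0.02],0],[[0,0,0],[0,-0.02,0],0],[[0,0,0],[0,0,0],0],[[0,0,0],[0,0,0],0]]'
python3 -c "
from h import *
b=get_image('side');x,y=290,170
cv2.imwrite('pics/z.png',cv2.resize(b[y:y+100,x:x+100],None,fx=6,fy=6,interpolation=2))"
```

```text
time: 28.95
tool_pos: [0.6345, 0.005, 0.3474]
ee_rot: [0.0, 1.0, 0.02, -0.0]
wrist_force: [0.3, 0.2, -0.6]
finger_gap: -0.0002
grasp_force: 0.0
```

View pics/z.png

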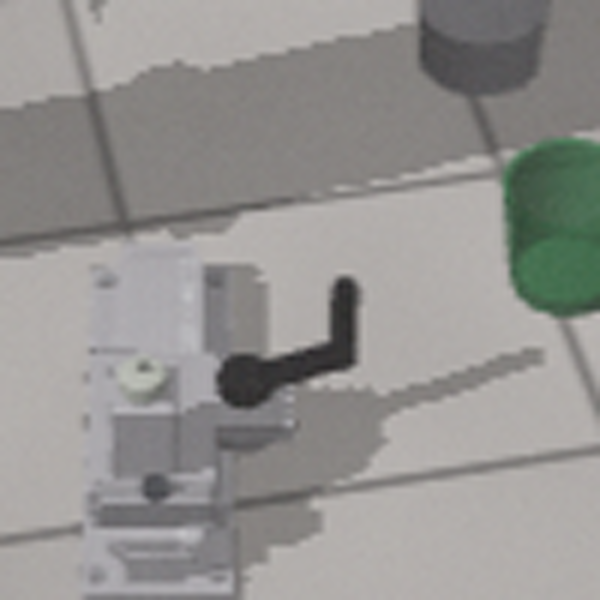

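The carriage is at the stop as before (candle at (142,378)), the lever is turned to about (350,355), and the gripper is clear. Handing in.

```bash
python3 -c "
from rig import *
print(job_done())"
```

```text
the job is handed in; nothing more can be done
None
```

The carriage is on the rail, nose against the end stop, with the clamp knob pushed to about 12 N and the gripper clear of everything; I handed it in at about 29 s, and no verdict came back.

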